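# Bolt the blade case on the paper-cutting table

## Task

Lock the wooden blade case: with one fingertip press its long spring catch bar down and hold it down, and meanwhile with the other fingertip push the bolt by its upright tab until the bolt is fully home in the keeper. Only then let go, so that the catch springs up again and locks the bolt, and draw clear. Do not lift the lid, and leave the other things on the case and table where they are.

Things in the scene. Friction and masses are not known exactly. Their poses are not given: they have to be found in the camera images.
- case: Wooden blade case fixed to the table, 220 (x) x 320 (y) mm, lid top 72 mm above the table. Origin: centre of its underside; x points to the hinge side, y along the bolt towards the keeper (a steel loop on the +y end wall, its top 100 mm above the table). The bolt and the catch are mounted on the lid. In this frame the bolt's line is at x = -30 mm and the catch bar's centre line at x = +31 mm, both parallel to y.
- bolt_tab: Upright steel plate on top of the bolt, 24 mm wide (case x), 8 mm thick (case y), 32 mm tall. Origin: centre of its underside, 16 mm above the lid top, same axes as the case; its top is 48 mm above the lid top. Push its -y face towards case +y. The bolt bar's top is at the tab's underside; two low staples over the bar, 22 mm above the lid top, stand at case y = -62 and +118 mm.
- bolt (a joint): Bolt travel in m along case +y: 0 drawn right back, 0.050 fully home (end stop; its tip then sticks through the keeper). It starts between 0 and 0.012; at 0 the tab's centre is at case y = +10 mm. It slides with about 2.5 N of friction, but three ribs on it are blocked by the raised catch: from the start at 0.015, and again every 12 mm. The catch locks it home only from 0.047 on.
- press_bar: The catch's press bar: flat steel bar with fine dark cross lines, 30 (case x) x 120 (case y) x 6 mm. Origin: centre of its top face, which is 36 mm above the lid top when up, at case y = +15 mm; it moves straight down. A fingertip may slide along it while pressing.
- catch (a joint): How far the catch is pressed down in m: 0 up, 0.010 fully down (stop). Spring: 3 N at the top rising to 6 N at the bottom; it comes up by itself when let go. The bolt's ribs pass freely from 0.006 on.
- lid (a joint): Lid angle in rad: 0 shut, grows as it is lifted; hinged on the case's +x side, about 1 kg, not held shut by anything but its weight until bolted.
- glue_jar: Bystander, to be left alone: clear jar with white cap, 38 mm wide, 50 mm tall, standing on the lid.
- stamp: Bystander, to be left alone: small wooden hand stamp, 26 mm square, 52 mm tall, standing on the lid.
- folder: Bystander, to be left alone: bone paper folder, 130 x 20 x 7 mm, lying on the lid along the edge opposite the hinge.
- scissors: Bystander, to be left alone: scissors lying on the table.
- tape: Bystander, to be left alone: roll of paper tape, 90 mm across, 24 mm high, on the table.
- mug: Bystander, to be left alone: white cup, 72 mm wide, 85 mm tall, on the table beyond the case.
- brush: Bystander, to be left alone: brush, 180 mm long, lying on the table beyond the case.

How it is judged:
On the way, in this order (a step that is already met when the one before it is completed fails the run):
1. a finger holds the catch pressed down (value of joint catch above 0.006 m and contact force between the fingers and press_bar above 0.5 N and value of joint bolt below 0.04 m), for 0.1 s.
2. the bolt is fully home while a finger still holds the catch down (value of joint bolt above 0.047 m and value of joint catch above 0.005 m and contact force between the fingers and press_bar above 0.5 N), for 0.1 s.
3. the catch has sprung up behind the bolt (value of joint catch below 0.002 m and value of joint bolt above 0.046 m), for 0.2 s.
At the end, for the whole second after the job is handed in: The bolt is home (travel above 46 of 50 mm) and still, the catch is up again (within 2 mm) so that it locks the bolt, the lid is shut (below 0.02 rad) (all of step 3 and value of joint lid below 0.02 rad and velocity of joint bolt below 0.005 m/s); the robot touches nothing.
It fails at once if the catch let up while the bolt is half way (value of joint bolt between 0.018 and 0.044 m and value of joint catch below 0.003 m).
It fails at once if the lid lifted by more than 0.06 rad (value of joint lid above 0.06 rad).
It fails at once if another thing on the case or table shifted by more than 25 mm (distance of any of glue_jar, stamp, folder, scissors, tape, mug, brush from where it was at the start of the episode above 0.025 m).
It also fails if it takes over 32 s, if anything falls off the work surface, if the arm or the gripper's body presses on something with over 40 N, if the wrist force passes 120 N, or if a joint passes its speed limit or range.

## Robot

A 7-joint arm with a two-finger parallel gripper is mounted at the origin on the work surface. World frame = base frame: x ahead of the robot, y to its left, z up, the work surface at z = 0. Lengths are in m, angles in rad, forces in N, time in s.
With the tool pointing down it reaches from about 0.425 to 0.875 m from the base axis. Payload 4.7 kg.
Tool frame: the origin (TCP) lies midway between the tips of the shut fingers; the grasp point (between the pads) lies 19 mm behind it; x points along the fingers, y is the direction in which the jaws open and shut, and the axes are right-handed (so a half turn about x gives the same grasp; the last joint's range is limited). The gripper opens to 87 mm and grips with 3 to 60 N. Pads are 19 mm wide; open, the fingers measure 117 mm over their backs; the gripper's body (75 mm by 190 mm) begins 51 mm behind the grasp point.
Start: joints at [1.35, 0.321, -0.07, 1.45, 0.023, 1.371, -0.057], TCP at [0.151, -0.632, 0.223] pointing down, gripper open.
Joint ranges: [-2.86, 2.86], [-0.3, 2.09], [-1.38, 1.24], [0.06, 2.45], [-1.56, 4.7], [0.09, 2.05], [-2.69, 2.69]. Speed limits (rad/s): [2.57, 2.57, 3.14, 3.14, 3.14, 3.14, 3.14].

## Interface

Orientations are given as a rotation vector (axis times angle).
In Python, from bench import ctrl gives the robot as it stands. The module is installed in compiled form; this text tells all that it offers.
- The arm moves only by the shell command python3 -m jog 'ROWS' [FORCE]. ROWS is JSON, a list of rows, each an object with "rot": the turn, a rotation vector about the tool's x, y, z in units of 5 degrees (1.0 is 5 degrees), a list of three; "travel": the shift along the tool's x, y, z in units of 0.3 m (1.0 is 0.3 m), a list of three; "jaw": the closure, from -1 (fully open) to 1 (shut), so that 0 is half open. In form: [{"rot": [ax, ay, az], "travel": [tx, ty, tz], "jaw": jaw}, ...]. A call has 1 to 8 rows; each row shifts and turns the commanded pose from where the row before left it, along the tool's axes as they then stand; what a row does not reach is not made up. A row lasts 1/10 s, in which the tool goes at most 50 mm and 8.59 degrees, less where a joint would pass 70% of its speed; a pose out of reach is approached as far as the arm can. A call with a number of a shift or a turn outside -1 to 1 is refused whole. A call with a gripper value outside its range is refused whole. The fingers move at their own pace and stop on an object; FORCE is the grip in N (left out, the last holds). Time passes only in rows, so rows that do not move let the fingers close. It gives the time, the measured TCP pose, the force and the opening at its end, in the units of the state.
- ctrl.get_state(): the state, without advancing time (a new reading comes with each control period).
- ctrl.get_image(name): name is "side" or "top"; returns the picture (480x640x3 uint8, red, green, blue); there is no depth.
- ctrl.camera_model(name): a dict with "mtx" (3x3 intrinsics, pixels), "k1" (the pictures are not rectified: a ray, as slopes to the right and down, at radius r is drawn at 1 + k1 r^2 times it, then the intrinsics apply), "extrinsics" (4x4, takes a point from world to camera coordinates). Camera axes: x right, y up, looking along -z (the intrinsics and any distortion apply to the point x, -y, -z); pixel columns grow to the right and rows downward; lengths in m; the calibration is good to about 2 mm. A picture is of the moment at which its call begins. camera_model takes no time and is no camera call.
- ctrl.close_job(): hands the job in, once; it reports no verdict.
The state is a dict: "time": time; "joint_positions": joint angles; "qd": joint speeds; "joint_torque": joint torques, N m; "position": TCP position; "tool_rot": TCP orientation; "ft_force": force on the tool from outside, world axes, zero at the start; "torque": the same for the moment, N m; "grip_width": opening from 0.0 (shut) to 1.0 (fully open).
Only numpy, scipy, OpenCV 4.12 (cv2) and the standard library are available. Lean on these libraries where they do the work, as an engineer would, in place of code of your own. Each camera call takes 0.05 s, during which the arm holds its last target.

## Working session

There is one attempt and no reset: what is moved stays moved. The work goes in short steps, Python scripts to look and compute and a shell command to move; the robot and the scene stay as the last step left them, time stands still between calls to the robot, and variables do not carry over. Pictures are saved under pics/ and viewed, and the job is handed in when it is done.

```bash
mkdir -p pics; python3 - <<'E'
from bench import ctrl
import cv2
s=ctrl.get_state()
for k,v in s.items(): print(k,v)
for n in("top","side"):
    m=ctrl.camera_model(n); print(n,m)
    cv2.imwrite(f"pics/{n}0.png",ctrl.get_image(n)[:,:,::-1])
E
```

```text
time 0.0
joint_positions [ 1.35008659  0.32179967 -0.07009303  1.45171195  0.02259977  1.37078474
 -0.0569107 ]
qd [ 0.0009528  -0.00063142 -0.00073308 -0.00063495  0.00015699  0.00119767
  0.0002358 ]
joint_torque [ 2.00162447e-05 -4.91295218e+01 -4.04400984e-01 -3.12524092e+01
 -6.40396331e-02  4.37348220e-02  2.22692161e-04]
position [ 0.1510518  -0.63162193  0.22145818]
tool_rot [ 2.0973643   0.24944431 -2.09804193]
ft_force [-0.64958385 -0.1372002   0.63042974]
torque [ 0.07214514  0.00041051 -0.00183805]
grip_width 0.9992046348278512
top {'mtx': array([[605.97429472,   0.        , 324.94791772],
       [  0.        , 605.97429472, 236.73464007],
       [  0.        ,   0.        ,   1.        ]]), 'k1': -0.0792189936025393, 'extrinsics': array([[-0.10696729, -0.99425898, -0.00266238,  0.0920862 ],
       [ 0.9714386 , -0.10508186,  0.21275538, -0.63662533],
       [-0.21181371,  0.02017153,  0.97710187, -1.18161583],
       [ 0.        ,  0.        ,  0.        ,  1.        ]])}
side {'mtx': array([[616.10286355,   0.        , 319.15725543],
       [  0.        , 616.10286355, 246.17189113],
       [  0.        ,   0.        ,   1.        ]]), 'k1': -0.16279472448398494, 'extrinsics': array([[ 0.98392155, -0.1785974 , -0.00116657, -0.61097319],
       [ 0.13031088,  0.71340608,  0.68852802, -0.15769649],
       [-0.12213708, -0.67760957,  0.7252088 , -1.11181057],
       [ 0.        ,  0.        ,  0.        ,  1.        ]])}
```

View pics/top0.png

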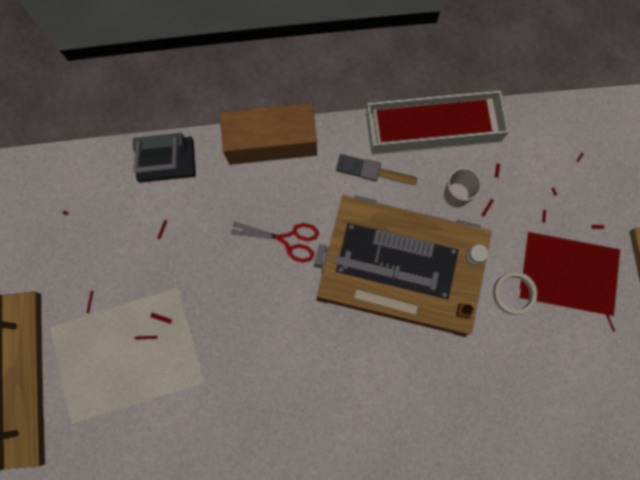

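View pics/side0.png

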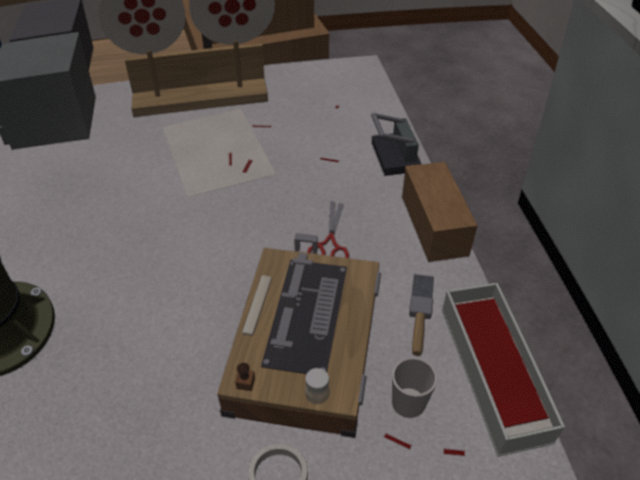

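The case is at top (405,265), with its hinge side up (world +x) and the keeper at the left (318,255), which is world +y. Next I'll enlarge both views.

```bash
python3 - <<'E'
import cv2
a=cv2.imread("pics/top0.png")[185:345,305:505]; cv2.imwrite("pics/topz.png",cv2.convertScaleAbs(cv2.resize(a,None,fx=3.75,fy=3.75,interpolation=cv2.INTER_CUBIC),alpha=1.6))
a=cv2.imread("pics/side0.png")[225:445,210:410]; cv2.imwrite("pics/sidez.png",cv2.convertScaleAbs(cv2.resize(a,None,fx=2.7,fy=2.7,interpolation=cv2.INTER_CUBIC),alpha=1.6))
E
```

```text
(no output)
```

View pics/topz.png

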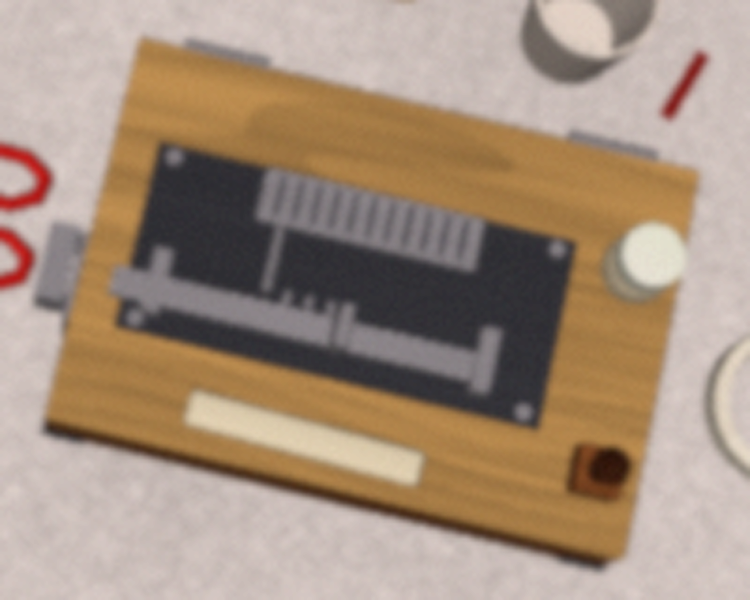

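View pics/sidez.png

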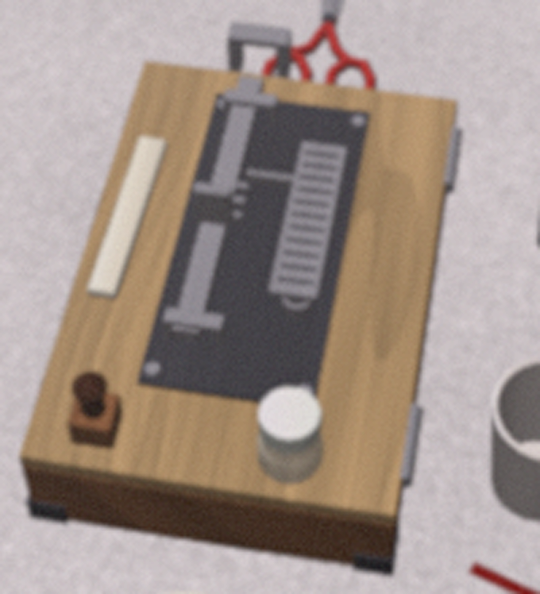

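```bash
cat > h.py <<'E'
import numpy as np, cv2
from bench import ctrl
from scipy.optimize import least_squares
def ray(n,px):
    m=ctrl.camera_model(n); K=m["mtx"]; px=np.atleast_2d(px).astype(float).reshape(-1,1,2)
    # drawn = u(1+k1 r^2): OpenCV radial model
    u=cv2.undistortPoints(px,K,np.array([m["k1"],0,0,0,0.])).reshape(-1,2)
    E=m["extrinsics"]; R,t=E[:3,:3],E[:3,3]
    d=np.c_[u[:,0],-u[:,1],-np.ones(len(u))]@R
    return -R.T@t,d
def onz(n,px,z):
    o,d=ray(n,px); return o+d*((z-o[2])/d[:,2])[:,None]
def proj(n,P):
    m=ctrl.camera_model(n);E=m["extrinsics"];c=np.atleast_2d(P)@E[:3,:3].T+E[:3,3]
    q=c*[1,-1,-1]
    return cv2.projectPoints(q.reshape(-1,1,3),np.zeros(3),np.zeros(3),m["mtx"],np.array([m["k1"],0,0,0,0.]))[0].reshape(-1,2)
T=lambda p:np.array(p)/3.75+[305,185]
S=lambda p:np.array(p)/2.7+[210,225]
E
python3 - <<'E'
from h import *
cc=np.array([[.11,.16],[.11,-.16],[-.11,-.16],[-.11,.16]])
bb=np.array([[.046,.075],[.046,-.045],[.016,-.045],[.016,.075]])
obs=[(onz("top",T([(142,38),(698,172),(624,553),(48,425)]),.072),cc),
(onz("side",S([(457,100),(395,515),(23,460),(147,63)]),.072),cc),
(onz("top",T([(265,168),(483,220),(475,270),(257,218)]),.108),bb),
(onz("side",S([(347,146),(314,300),(270,292),(302,141)]),.108),bb)]
def tf(p,c):
    C,s=np.cos(p[2]),np.sin(p[2]); return c@np.array([[C,s],[-s,C]])+p[:2]
for sel in ([0],[1],[2],[3],[0,1,2,3]):
    f=lambda p:np.concatenate([(tf(p,obs[i][1])-obs[i][0][:,:2]).ravel() for i in sel])
    r=least_squares(f,[.6,-.1,0]); print(sel,r.x.round(4),np.degrees(r.x[2]).round(2),(abs(r.fun).max()*1e3).round(1))
p=r.x
inv=lambda w:((np.atleast_2d(w)[:,:2]-p[:2])@np.array([[np.cos(p[2]),-np.sin(p[2])],[np.sin(p[2]),np.cos(p[2])]])*1e3).round(1)
print("tab top top view",inv(onz("top",T([(350,305),(338,345),(342,325)]),.120)))
print("tab top side",inv(onz("side",S([(195,187),(246,187),(222,187)]),.120)))
print("jar top",inv(onz("top",T([(654,254)]),.122)),"stamp",inv(onz("top",T([(608,466)]),.124)))
print("staple",inv(onz("top",T([(160,280),(487,360)]),.094)))
E
```

```text
[0] [ 0.5693 -0.1349 -0.3421] -19.6 3.7
[1] [ 0.573  -0.1356 -0.3471] -19.89 2.9
[2] [ 0.5697 -0.1341 -0.3446] -19.75 1.9
[3] [ 0.5718 -0.1346 -0.3522] -20.18 1.8
[0, 1, 2, 3] [ 0.5709 -0.1349 -0.3446] -19.74 4.1
tab top top view [[-20.5  16.8]
 [-42.6  18.4]
 [-31.8  18.6]]
tab top side [[-39.4  17.5]
 [ -8.5  22.7]
 [-23.   20.2]]
jar top [[  43.  -133.2]] stamp [[ -72.3 -130.1]]
staple [[-26.2 116.4]
 [-27.5 -62.5]]
```

```bash
cat >> h.py <<'E'
from scipy.spatial.transform import Rotation as Ro
CP=np.array([0.5709,-0.1349]); YAW=-0.3455
def c2w(x,y,z):
    C,s=np.cos(YAW),np.sin(YAW); return np.array([CP[0]+C*x-s*y,CP[1]+s*x+C*y,z])
def w2c(w):
    C,s=np.cos(YAW),np.sin(YAW); d=np.array(w)[:2]-CP; return np.array([C*d[0]+s*d[1],-s*d[0]+C*d[1],w[2]])*1e3
def togo(x,y,z):
    s=ctrl.get_state(); R=Ro.from_rotvec(s["tool_rot"])
    C,sn=np.cos(YAW),np.sin(YAW)
    print("t",round(s["time"],2),"case mm",w2c(s["position"]).round(1),"F",np.round(s["ft_force"],1),"w",round(s["grip_width"],3),"q",np.round(s["joint_positions"],2))
    for sg in(1,-1):
        Y=np.array([C,sn,0])*sg; X=np.array([0,0,-1.]); G=Ro.from_matrix(np.c_[X,Y,np.cross(X,Y)])
        print(sg,"rot units",((R.inv()*G).as_rotvec(degrees=True)/5).round(3),"travel units now",(R.inv().apply(c2w(x,y,z)-s["position"])/.3).round(4),"goal-frame",(G.inv().apply(c2w(x,y,z)-s["position"])/.3).round(4))
    print(R.as_matrix().round(3))
E
python3 -c "
from h import *
togo(.0005,-.005,.16)"
```

```text
t 0.1 case mm [-226.8 -609.6  221.6] F [0.3 0.6 0.4] w 1.003 q [ 1.35  0.32 -0.07  1.45  0.02  1.37 -0.06]
1 rot units [-1.135e+01 -9.000e-03  1.900e-02] travel units now [ 0.2072 -1.2697 -1.7386] goal-frame [ 0.2053  0.7576 -2.0154]
-1 rot units [2.465e+01 2.200e-02 1.000e-02] travel units now [ 0.2072 -1.2697 -1.7386] goal-frame [ 0.2053 -0.7576  2.0154]
[[-0.     0.233 -0.973]
 [ 0.002 -0.973 -0.233]
 [-1.    -0.002  0.   ]]
```

```bash
python3 -m jog '[{"rot":[-1,0,0],"travel":[0,0,0],"jaw":-0.1},{"rot":[-1,0,0],"travel":[0,0,0],"jaw":-0.1},{"rot":[-1,0,0],"travel":[0,0,0],"jaw":-0.1},{"rot":[-1,0,0],"travel":[0,0,0],"jaw":-0.1},{"rot":[-1,0,0],"travel":[0,0,0],"jaw":-0.1},{"rot":[-1,0,0],"travel":[0,0,0],"jaw":-0.1},{"rot":[-1,0,0],"travel":[0,0,0],"jaw":-0.1},{"rot":[-1,0,0],"travel":[0,0,0],"jaw":-0.1}]' 10
python3 -m jog '[{"rot":[-1,0,0],"travel":[0,0,0],"jaw":-0.1},{"rot":[-1,0,0],"travel":[0,0,0],"jaw":-0.1},{"rot":[-1,0,0],"travel":[0,0,0],"jaw":-0.1},{"rot":[-0.35,0,0],"travel":[0,0,0],"jaw":-0.1},{"rot":[0,0,0],"travel":[0,0.05,-0.135],"jaw":-0.1},{"rot":[0,0,0],"travel":[0,0.05,-0.135],"jaw":-0.1},{"rot":[0,0,0],"travel":[0,0.05,-0.135],"jaw":-0.1},{"rot":[0,0,0],"travel":[0,0.05,-0.135],"jaw":-0.1}]'
python3 -c "
from h import *
togo(.0005,-.005,.16)"
```

```text
time: 0.9
position: [0.1511, -0.6318, 0.2219]
tool_rot: [1.66, 0.84, -1.659]
ft_force: [1.1, -1.2, -0.1]
grip_width: 0.551
time: 1.7
position: [0.2634, -0.4986, 0.2223]
tool_rot: [1.46, 1.025, -1.46]
ft_force: [0.7, -0.3, -0.1]
grip_width: 0.548
t 1.7 case mm [-166.2 -446.3  222.3] F [ 0.7 -0.3 -0.1] w 0.548 q [ 1.31  0.15 -0.3   1.66  0.05  1.33  0.65]
1 rot units [-0.016 -0.001  0.002] travel units now [ 0.2078  0.5537 -1.4718] goal-frame [ 0.2077  0.5557 -1.4711]
-1 rot units [3.5984e+01 3.0000e-03 2.0000e-03] travel units now [ 0.2078  0.5537 -1.4718] goal-frame [ 0.2077 -0.5557  1.4711]
[[-0.    0.94 -0.34]
 [ 0.   -0.34 -0.94]
 [-1.   -0.   -0.  ]]
```

```bash
python3 -m jog '[{"rot":[0,0,0],"travel":[0,0.053,-0.14],"jaw":-0.1},{"rot":[0,0,0],"travel":[0,0.053,-0.14],"jaw":-0.1},{"rot":[0,0,0],"travel":[0,0.053,-0.14],"jaw":-0.1},{"rot":[0,0,0],"travel":[0,0.053,-0.14],"jaw":-0.1},{"rot":[0,0,0],"travel":[0,0.053,-0.14],"jaw":-0.1},{"rot":[0,0,0],"travel":[0,0.053,-0.14],"jaw":-0.1},{"rot":[0,0,0],"travel":[0,0.053,-0.14],"jaw":-0.1},{"rot":[0,0,0],"travel":[0,0.053,-0.14],"jaw":-0.1}]'
python3 -m jog '[{"rot":[0,0,0],"travel":[0,0.053,-0.14],"jaw":-0.1},{"rot":[0,0,0],"travel":[0,0.053,-0.14],"jaw":-0.1},{"rot":[0,0,0],"travel":[0,0,0],"jaw":-0.1},{"rot":[0,0,0],"travel":[0,0,0],"jaw":-0.1}]'
python3 -c "
from h import *
togo(.0005,-.005,.16)"
```

```text
time: 2.5
position: [0.4968, -0.2256, 0.2226]
tool_rot: [1.46, 1.024, -1.46]
ft_force: [1.0, -0.1, 0.3]
grip_width: 0.551
time: 2.9
position: [0.5547, -0.1574, 0.2221]
tool_rot: [1.457, 1.028, -1.458]
ft_force: [-1.3, -0.3, -0.6]
grip_width: 0.548
t 2.9 case mm [ -7.7 -26.7 222.1] F [-1.3 -0.3 -0.6] w 0.548 q [ 0.79  0.22 -0.65  1.62  0.13  1.35 -0.22]
1 rot units [ 0.027 -0.002  0.009] travel units now [ 0.2071  0.0276 -0.0721] goal-frame [ 0.2072  0.0272 -0.0722]
-1 rot units [-3.5973e+01 -1.5000e-02 -3.0000e-03] travel units now [ 0.2071  0.0276 -0.0721] goal-frame [ 0.2072 -0.0272  0.0722]
[[-0.001  0.942 -0.336]
 [ 0.    -0.336 -0.942]
 [-1.    -0.001 -0.   ]]
```

```bash
python3 -m jog '[{"rot":[0,0,0],"travel":[0,0.0275,-0.056],"jaw":-0.1},{"rot":[0,0,0],"travel":[0.1,0,0],"jaw":-0.1},{"rot":[0,0,0],"travel":[0.1,0,0],"jaw":-0.1},{"rot":[0,0,0],"travel":[0.09,0,0],"jaw":-0.1},{"rot":[0,0,0],"travel":[0,0,0],"jaw":-0.1},{"rot":[0,0,0],"travel":[0,0,0],"jaw":-0.1}]'
python3 - <<'E'
from h import *
togo(.0005,-.010,.1)
for n,(a,b,c,d) in {"top":(185,345,305,505),"side":(225,445,210,410)}.items():
    im=ctrl.get_image(n)[:,:,::-1]; cv2.imwrite(f"pics/{n}1.png",im)
    cv2.imwrite(f"pics/{n}1z.png",cv2.convertScaleAbs(cv2.resize(im[a:b,c:d],None,fx=2.7,fy=2.7,interpolation=cv2.INTER_CUBIC),alpha=1.6))
E
```

```text
time: 3.5
position: [0.5672, -0.1472, 0.1358]
tool_rot: [1.46, 1.024, -1.462]
ft_force: [-0.1, -0.8, 0.8]
grip_width: 0.549
t 3.5 case mm [  0.7 -12.9 135.8] F [-0.1 -0.8  0.8] w 0.549 q [ 0.75  0.31 -0.64  1.71  0.2   1.19 -0.29]
1 rot units [-0.029  0.007  0.007] travel units now [ 0.1192 -0.0006 -0.0097] goal-frame [ 0.1192 -0.0006 -0.0096]
-1 rot units [ 3.5971e+01  1.1000e-02 -1.2000e-02] travel units now [ 0.1192 -0.0006 -0.0097] goal-frame [0.1192 0.0006 0.0096]
[[-0.001  0.94  -0.341]
 [-0.    -0.341 -0.94 ]
 [-1.    -0.001  0.001]]
```

View pics/side1z.png

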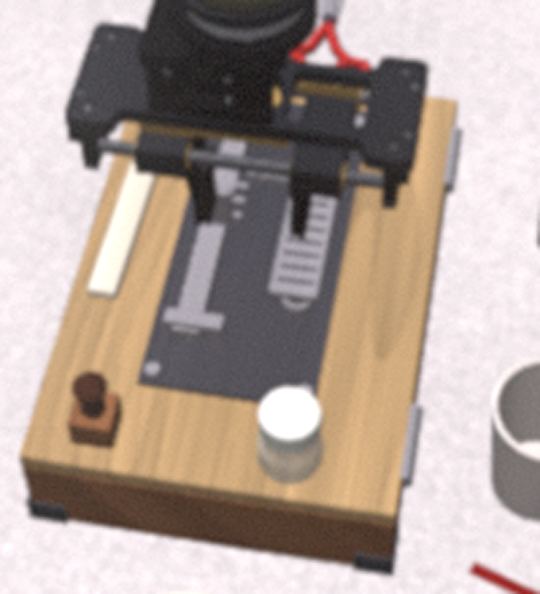

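View pics/top1z.png

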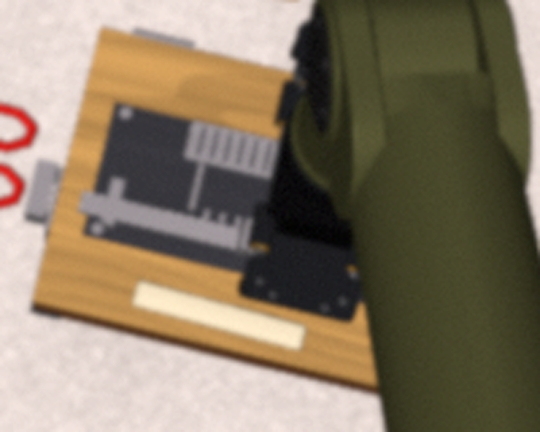

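The side view shows both fingertips, at zoom (204,221) and (299,236). I'll check where they fall in the case frame.

```bash
python3 - <<'E'
from h import *
for p in [(196,219),(212,222),(292,234),(308,237)]:
    print(w2c(onz("side",S([p]),.136)[0]).round(1))
E
```

```text
[-30.4 -18.8 136. ]
[-20.6 -19.5 136. ]
[ 27.5 -20.4 136. ]
[ 37.1 -21.1 136. ]
```

```bash
python3 -m jog '[{"rot":[0,0,0],"travel":[0.04,-0.01,-0.01],"jaw":-0.1},{"rot":[0,0,0],"travel":[0.04,0,0],"jaw":-0.1},{"rot":[0,0,0],"travel":[0,0,0],"jaw":-0.1}]'
python3 -m jog '[{"rot":[0,0,0],"travel":[0.015,0,0],"jaw":-0.1},{"rot":[0,0,0],"travel":[0,0,0],"jaw":-0.1}]'
python3 -m jog '[{"rot":[0,0,0],"travel":[0.015,0,0],"jaw":-0.1},{"rot":[0,0,0],"travel":[0,0,0],"jaw":-0.1}]'
python3 -c "
from h import *
togo(.0005,-.010,.1)"
```

```text
time: 3.9
position: [0.5645, -0.1415, 0.1095]
tool_rot: [1.457, 1.028, -1.461]
ft_force: [-0.6, -0.2, -0.6]
grip_width: 0.549
time: 4.1
position: [0.5659, -0.1418, 0.1069]
tool_rot: [1.459, 1.026, -1.459]
ft_force: [-0.5, -0.1, 2.2]
grip_width: 0.548
time: 4.3
position: [0.5664, -0.1419, 0.1027]
tool_rot: [1.459, 1.025, -1.458]
ft_force: [-1.6, 1.0, 3.3]
grip_width: 0.547
t 4.3 case mm [ -1.9  -8.1 102.7] F [-1.6  1.   3.3] w 0.547 q [ 0.74  0.33 -0.64  1.75  0.22  1.13 -0.31]
1 rot units [ 0.    -0.001 -0.009] travel units now [0.0089 0.0078 0.0062] goal-frame [0.0089 0.0079 0.0062]
-1 rot units [-3.6e+01  1.5e-02 -2.0e-03] travel units now [0.0089 0.0078 0.0062] goal-frame [ 0.0089 -0.0079 -0.0062]
[[ 0.001  0.941 -0.339]
 [-0.    -0.339 -0.941]
 [-1.     0.001 -0.   ]]
```

```bash
python3 -m jog '[{"rot":[0,0,0],"travel":[0.01,0,0],"jaw":-0.1},{"rot":[0,0,0],"travel":[0,0,0],"jaw":-0.1}]'
python3 -m jog '[{"rot":[0,0,0],"travel":[0.006,0,0],"jaw":-0.1},{"rot":[0,0,0],"travel":[0,0,0],"jaw":-0.1},{"rot":[0,0,0],"travel":[0,0,0],"jaw":-0.1}]'
python3 -c "
from h import *
togo(.0005,-.010,.1)"
```

```text
time: 4.5
position: [0.5664, -0.1419, 0.0997]
tool_rot: [1.459, 1.025, -1.458]
ft_force: [-1.3, 1.2, 4.7]
grip_width: 0.554
time: 4.8
position: [0.5665, -0.1419, 0.0984]
tool_rot: [1.459, 1.025, -1.458]
ft_force: [-1.0, -0.1, 6.5]
grip_width: 0.554
t 4.8 case mm [-1.8 -8.1 98.4] F [-1.  -0.1  6.5] w 0.554 q [ 0.74  0.34 -0.64  1.75  0.22  1.12 -0.31]
1 rot units [ 0.001  0.002 -0.012] travel units now [-0.0053  0.0077  0.0062] goal-frame [-0.0053  0.0077  0.0062]
-1 rot units [-3.5999e+01  1.9000e-02  3.0000e-03] travel units now [-0.0053  0.0077  0.0062] goal-frame [-0.0053 -0.0077 -0.0062]
[[ 0.001  0.941 -0.339]
 [-0.    -0.339 -0.941]
 [-1.     0.001  0.   ]]
```

```bash
python3 -m jog '[{"rot":[0,0,0],"travel":[0,0,-0.015],"jaw":-0.1},{"rot":[0,0,0],"travel":[0,0,-0.015],"jaw":-0.1},{"rot":[0,0,0],"travel":[0,0,-0.015],"jaw":-0.1},{"rot":[0,0,0],"travel":[0,0,0],"jaw":-0.1}]'
python3 -c "
from h import *
togo(-.002,.049,.098)"
python3 -m jog '[{"rot":[0,0,0],"travel":[0,0,-0.015],"jaw":-0.1},{"rot":[0,0,0],"travel":[0,0,-0.015],"jaw":-0.1},{"rot":[0,0,0],"travel":[0,0,0],"jaw":-0.1}]'
python3 - <<'E'
from h import *
togo(-.002,.049,.098)
for n,(a,b,c,d) in {"top":(185,345,305,505),"side":(225,445,210,410)}.items():
    im=ctrl.get_image(n)[:,:,::-1]
    cv2.imwrite(f"pics/{n}2z.png",cv2.convertScaleAbs(cv2.resize(im[a:b,c:d],None,fx=2.7,fy=2.7,interpolation=cv2.INTER_CUBIC),alpha=1.6))
E
```

```text
time: 5.2
position: [0.5712, -0.131, 0.0984]
tool_rot: [1.459, 1.022, -1.459]
ft_force: [-0.8, -3.4, 4.2]
grip_width: 0.55
t 5.2 case mm [-1.   3.8 98.4] F [-0.8 -3.4  4.2] w 0.55 q [ 0.72  0.34 -0.64  1.75  0.23  1.12 -0.34]
1 rot units [-0.01   0.024 -0.028] travel units now [ 0.0011 -0.0035 -0.1508] goal-frame [ 0.0014 -0.0033 -0.1508]
-1 rot units [35.99  -0.044 -0.038] travel units now [ 0.0011 -0.0035 -0.1508] goal-frame [0.0014 0.0033 0.1508]
[[ 0.002  0.941 -0.339]
 [-0.003 -0.339 -0.941]
 [-1.     0.002  0.002]]
time: 5.5
position: [0.5738, -0.1238, 0.0984]
tool_rot: [1.458, 1.02, -1.461]
ft_force: [-1.8, -5.1, 6.0]
grip_width: 0.549
t 5.5 case mm [-1.  11.5 98.4] F [-1.8 -5.1  6. ] w 0.549 q [ 0.7   0.35 -0.64  1.74  0.23  1.13 -0.36]
1 rot units [-0.019  0.042 -0.023] travel units now [ 0.0008 -0.0035 -0.1251] goal-frame [ 0.0013 -0.0033 -0.1251]
-1 rot units [35.98  -0.037 -0.066] travel units now [ 0.0008 -0.0035 -0.1251] goal-frame [0.0013 0.0033 0.1251]
[[ 0.001  0.94  -0.34 ]
 [-0.004 -0.34  -0.94 ]
 [-1.     0.002  0.004]]
```

View pics/side2z.png

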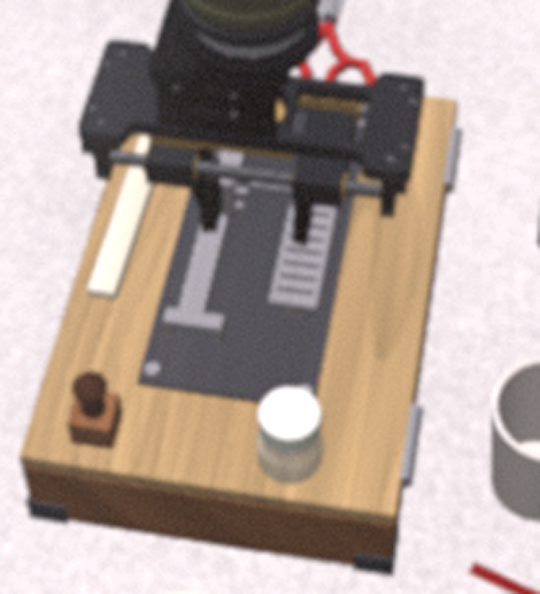

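View pics/top2z.png

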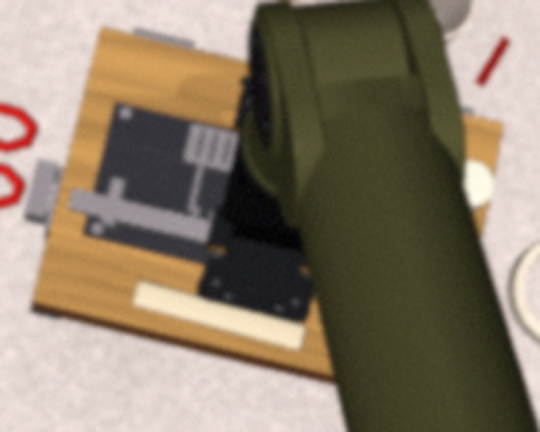

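```bash
python3 -m jog '[{"rot":[0,0,0],"travel":[0,0,-0.015],"jaw":-0.1},{"rot":[0,0,0],"travel":[0,0,-0.015],"jaw":-0.1},{"rot":[0,0,0],"travel":[0,0,-0.015],"jaw":-0.1},{"rot":[0,0,0],"travel":[0,0,0],"jaw":-0.1}]'
python3 -m jog '[{"rot":[0,0,0],"travel":[0,0,-0.015],"jaw":-0.1},{"rot":[0,0,0],"travel":[0,0,-0.015],"jaw":-0.1},{"rot":[0,0,0],"travel":[0,0,-0.015],"jaw":-0.1},{"rot":[0,0,0],"travel":[0,0,0],"jaw":-0.1}]'
python3 -c "
from h import *
togo(-.002,.049,.098)"
```

```text
time: 6.0
position: [0.5785, -0.111, 0.0984]
tool_rot: [1.458, 1.02, -1.461]
ft_force: [-0.7, -4.2, 6.6]
grip_width: 0.549
time: 6.4
position: [0.5832, -0.0981, 0.0984]
tool_rot: [1.458, 1.021, -1.46]
ft_force: [-1.1, -3.9, 6.3]
grip_width: 0.55
t 6.4 case mm [-0.9 38.8 98.4] F [-1.1 -3.9  6.3] w 0.55 q [ 0.66  0.36 -0.65  1.73  0.24  1.13 -0.41]
1 rot units [-0.017  0.037 -0.026] travel units now [ 0.0012 -0.0038 -0.0341] goal-frame [ 0.0013 -0.0038 -0.0341]
-1 rot units [35.983 -0.041 -0.057] travel units now [ 0.0012 -0.0038 -0.0341] goal-frame [0.0013 0.0038 0.0341]
[[ 0.001  0.94  -0.34 ]
 [-0.004 -0.34  -0.94 ]
 [-1.     0.002  0.003]]
```

```bash
for i in 1; do :; done; python3 -m jog '[{"rot":[0,0,0],"travel":[0,0,-0.01],"jaw":-0.1},{"rot":[0,0,0],"travel":[0,0,-0.01],"jaw":-0.1},{"rot":[0,0,0],"travel":[0,0,0],"jaw":-0.1}]'
python3 -m jog '[{"rot":[0,0,0],"travel":[0,0,-0.01],"jaw":-0.1},{"rot":[0,0,0],"travel":[0,0,0],"jaw":-0.1}]'
python3 -c "
from h import *
togo(-.002,.049,.098)"
```

```text
time: 6.7
position: [0.5851, -0.0929, 0.0983]
tool_rot: [1.458, 1.02, -1.461]
ft_force: [-0.6, -5.3, 6.1]
grip_width: 0.553
time: 6.9
position: [0.5859, -0.0907, 0.0984]
tool_rot: [1.457, 1.02, -1.462]
ft_force: [-1.4, -5.8, 7.3]
grip_width: 0.548
t 6.9 case mm [-0.9 46.7 98.4] F [-1.4 -5.8  7.3] w 0.548 q [ 0.65  0.36 -0.65  1.73  0.25  1.13 -0.42]
1 rot units [-0.023  0.052 -0.022] travel units now [ 0.0012 -0.0037 -0.0076] goal-frame [ 0.0012 -0.0037 -0.0077]
-1 rot units [ 3.5977e+01 -3.4000e-02 -8.2000e-02] travel units now [ 0.0012 -0.0037 -0.0076] goal-frame [0.0012 0.0037 0.0077]
[[ 0.     0.94  -0.341]
 [-0.005 -0.341 -0.94 ]
 [-1.     0.002  0.005]]
```

```bash
python3 -m jog '[{"rot":[0,0,0],"travel":[0,0,-0.01],"jaw":-0.1},{"rot":[0,0,0],"travel":[0,0,0],"jaw":-0.1}]'
python3 -m jog '[{"rot":[0,0,0],"travel":[0,0,-0.01],"jaw":-0.1},{"rot":[0,0,0],"travel":[0,0,0],"jaw":-0.1}]'
python3 - <<'E'
from h import *
togo(-.002,.049,.098)
for n,(a,b,c,d) in {"top":(185,345,305,505)}.items():
    im=ctrl.get_image(n)[:,:,::-1]
    cv2.imwrite(f"pics/{n}3z.png",cv2.convertScaleAbs(cv2.resize(im[a:b,c:d],None,fx=3.75,fy=3.75,interpolation=cv2.INTER_CUBIC),alpha=1.6))
E
```

```text
time: 7.1
position: [0.5859, -0.0907, 0.0984]
tool_rot: [1.454, 1.017, -1.466]
ft_force: [-4.3, -10.5, 8.6]
grip_width: 0.552
time: 7.3
position: [0.5859, -0.0906, 0.0984]
tool_rot: [1.451, 1.015, -1.469]
ft_force: [-7.7, -13.8, 11.3]
grip_width: 0.547
t 7.3 case mm [-0.8 46.8 98.4] F [ -7.7 -13.8  11.3] w 0.547 q [ 0.64  0.36 -0.65  1.72  0.25  1.14 -0.43]
1 rot units [-0.051  0.145 -0.004] travel units now [ 0.0012 -0.0039 -0.0074] goal-frame [ 0.0013 -0.0038 -0.0074]
-1 rot units [ 3.5948e+01 -6.0000e-03 -2.2800e-01] travel units now [ 0.0012 -0.0039 -0.0074] goal-frame [0.0013 0.0038 0.0074]
[[-0.004  0.939 -0.343]
 [-0.012 -0.343 -0.939]
 [-1.     0.     0.013]]
```

View pics/top3z.png

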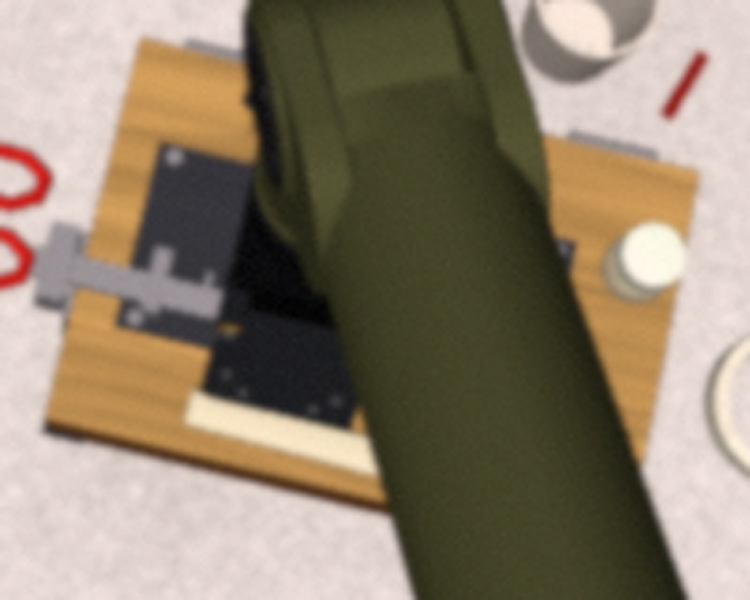

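The bolt stopped at y = 46.8 mm (46.5 predicted). The push force then rose to about 14 N, and the top view shows the bolt tip in the keeper at (60,265). I'll back off along y with the catch still held down, then lift.

```bash
python3 -m jog '[{"rot":[0,0,0],"travel":[0,0,0.015],"jaw":-0.1},{"rot":[0,0,0],"travel":[0,0,0.015],"jaw":-0.1},{"rot":[0,0,0],"travel":[0,0,0.01],"jaw":-0.1},{"rot":[0,0,0],"travel":[0,0,0],"jaw":-0.1}]'
python3 -c "
from h import *
togo(-.002,.040,.130)"
```

```text
time: 7.75
position: [0.5852, -0.0916, 0.0985]
tool_rot: [1.461, 1.025, -1.455]
ft_force: [1.9, 1.5, 5.4]
grip_width: 0.554
t 7.75 case mm [-1.2 45.6 98.5] F [1.9 1.5 5.4] w 0.554 q [ 0.66  0.36 -0.65  1.73  0.24  1.13 -0.41]
1 rot units [ 0.007 -0.025 -0.032] travel units now [-0.1049 -0.0025  0.0185] goal-frame [-0.1049 -0.0028  0.0187]
-1 rot units [-35.993   0.05   -0.039] travel units now [-0.1049 -0.0025  0.0185] goal-frame [-0.1049  0.0028 -0.0187]
[[ 0.003  0.941 -0.338]
 [ 0.001 -0.338 -0.941]
 [-1.     0.003 -0.002]]
```

Backed off 1.2 mm, and the tab is unloaded. I'll back off a little more and lift.

```bash
python3 -m jog '[{"rot":[0,0,0],"travel":[0,0,0.006],"jaw":-0.1},{"rot":[0,0,0],"travel":[0,0,0],"jaw":-0.1},{"rot":[0,0,0],"travel":[-0.02,0,0],"jaw":-0.1},{"rot":[0,0,0],"travel":[-0.04,0,0],"jaw":-0.1},{"rot":[0,0,0],"travel":[-0.1,0,0],"jaw":-0.1},{"rot":[0,0,0],"travel":[-0.13,0,0],"jaw":-0.1},{"rot":[0,0,0],"travel":[-0.1,0,0],"jaw":-0.1},{"rot":[0,0,0],"travel":[0,0,0.1],"jaw":-0.1}]'
python3 -m jog '[{"rot":[0,0,0],"travel":[0,0,0.15],"jaw":-0.1},{"rot":[0,0,0],"travel":[0,0,0.15],"jaw":-0.1},{"rot":[0,0,0],"travel":[0,0,0.15],"jaw":-0.1},{"rot":[0,0,0],"travel":[0,0,0.15],"jaw":-0.1},{"rot":[0,0,0],"travel":[0,0,0.15],"jaw":-0.1},{"rot":[0,0,0],"travel":[0,0,0.1],"jaw":-0.1},{"rot":[0,0,0],"travel":[0,0,0],"jaw":-0.1},{"rot":[0,0,0],"travel":[0,0,0],"jaw":-0.1}]'
python3 - <<'E'
from h import *
togo(-.002,.049,.098)
for n,(a,b,c,d,f) in {"top":(185,345,305,505,3.75),"side":(225,445,210,410,2.7)}.items():
    im=ctrl.get_image(n)[:,:,::-1]; cv2.imwrite(f"pics/{n}4.png",im)
    cv2.imwrite(f"pics/{n}4z.png",cv2.convertScaleAbs(cv2.resize(im[a:b,c:d],None,fx=f,fy=f,interpolation=cv2.INTER_CUBIC),alpha=1.6))
E
```

```text
time: 8.55
position: [0.5755, -0.1181, 0.2198]
tool_rot: [1.458, 1.026, -1.448]
ft_force: [1.2, 0.5, -0.1]
grip_width: 0.554
time: 9.35
position: [0.4851, -0.3628, 0.2141]
tool_rot: [1.461, 1.027, -1.462]
ft_force: [0.3, -0.1, -0.0]
grip_width: 0.552
t 9.35 case mm [  -3.6 -243.5  214.1] F [ 0.3 -0.1 -0. ] w 0.552 q [ 1.03  0.27 -0.52  1.56  0.14  1.35  0.15]
1 rot units [-0.029 -0.009  0.031] travel units now [ 0.3878  0.0038 -0.9748] goal-frame [ 0.3871  0.0052 -0.975 ]
-1 rot units [3.5971e+01 4.9000e-02 1.3000e-02] travel units now [ 0.3878  0.0038 -0.9748] goal-frame [ 0.3871 -0.0052  0.975 ]
[[-0.002  0.94  -0.341]
 [ 0.002 -0.341 -0.94 ]
 [-1.    -0.003 -0.001]]
```

View pics/top4z.png

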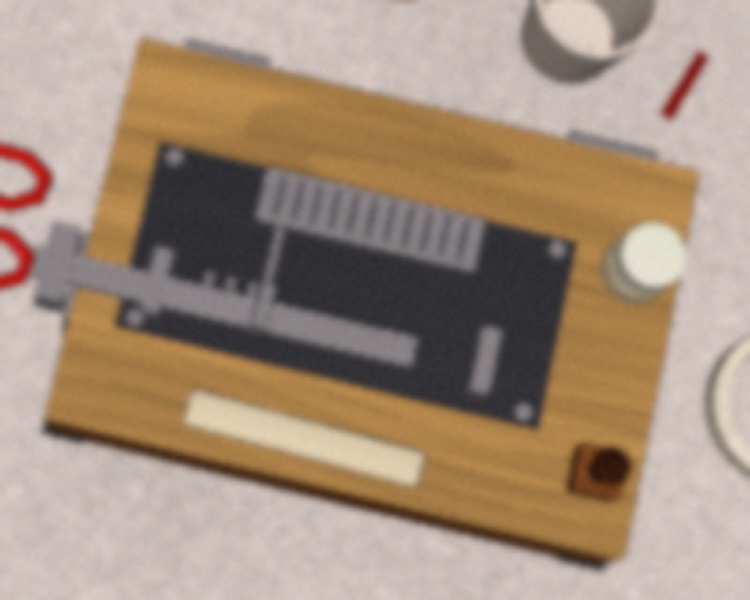

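View pics/side4z.png

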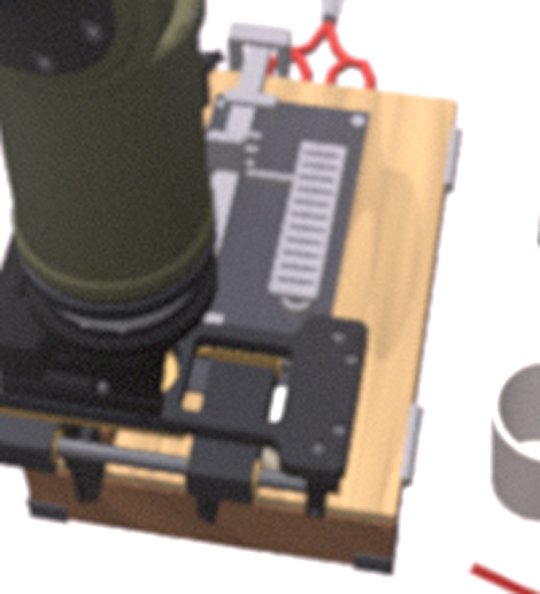

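The bar corners are back at their starting pixels, so the catch is up. The tab is now at top (262,308), the bolt is through the keeper, and the bystanders haven't moved. I'll measure the tab travel and hand in.

```bash
python3 - <<'E'
from h import *
a=onz("top",T([(342,325)]),.12)[0]; b=onz("top",T([(263,306)]),.12)[0]
print("tab now",w2c(b).round(1),"moved mm",(np.linalg.norm(b-a)*1e3).round(1))
d=cv2.absdiff(cv2.imread("pics/top0.png"),cv2.imread("pics/top4.png")).max(2)
y,x=np.where(cv2.medianBlur(d,5)>25); k=(x>305)&(x<505)&(y>185)&(y<345); print("changed px box",x[k].min(),x[k].max(),y[k].min(),y[k].max())
ctrl.close_job()
E
```

```text
tab now [-31.7  60.9 120. ] moved mm 42.3
changed px box 327 431 254 285
the job is handed in; nothing more can be done
```

The case is locked and the job is handed in; no verdict is reported back.

**What I did:** one fingertip held the catch about 9 mm down with roughly 6 N. The other pushed the bolt tab along +y until it met the end stop. I backed off the tab with the catch still held, lifted straight up, and drew clear to about 240 mm from the case centre along the case's −y direction. The job took 9.5 s of the 32 s allowed.

**Last checks:**
- **Bolt:** the tab is at case y ≈ 60.9 mm, against 60 mm for fully home. It moved about 42 mm, and the bolt tip shows in the keeper.
- **Catch:** the press bar is back at its starting pixels, so it is up.
- **Lid and other things:** in the top view around the case, only the area along the bolt changed. The lid, glue jar, stamp and folder look unmoved. I did not check the scissors, tape, mug and brush in full after the move.
- **Robot:** the force reading is about 0 N, so it touches nothing.

**Small disagreement:** the two cameras differed by about 3 mm across the case when locating the fingertips and the case. I shifted the fingers 3 mm to allow for it.

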